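# Ease the reflex hammer from level to plumb in the grip and hang it up

### The job

Put the reflex hammer away on its hanger: pinch the hammer firmly across the two ends of its head and lift it off its rest still level, well clear of it. In mid-air ease the grip until the handle swings down and hangs plumb, grip it firmly again, then bring the hammer into the fork of the hanger from its open front and leave it hanging at rest there, head lying across both prongs between the lips. Do not drop it on the table or knock the things standing around.

Things in the scene. Friction and masses are not known exactly. Their poses are not given: they have to be found in the camera images.
- reflex_hammer: T-shaped reflex hammer, 0.15-0.26 kg: dark rubber head with metal band, steel neck, thick dark ribbed handle. Origin: centre of head. x runs from butt to head (up when it hangs plumb), y along the head. Head 56 mm tip to tip, 26 mm thick, tapering to the tips. Neck 8 mm thick to x = -55 mm, handle 22 mm thick to -165 (butt). Centre of mass 80-100 mm from head. Starts level on hammer_rest.
- hammer_tip (a point): Centre of one of the head's two flat round ends, 10 mm in diameter, at y = +28 mm on the hammer (the other at -28). Pinch the hammer across these two. With over 50 N a finger it stays level; eased, it begins to swing about the head's axis at 15-45 N (varies), hangs within 0.2 rad of plumb below 8 N and slips out below 2 N.
- hammer_butt (a point): End of the handle, 165 mm from the head's centre. The swing needs about 170 mm free below the head. Ends and fingers are stiff: from firm hold to slipping out is only 2 to 5 mm of finger opening, so ease by 0.1 to 0.2 mm at a time and watch the handle.
- hammer_rest: Low white stand fixed to the table under the hammer: plate 170 x 64 x 8 mm, block under the head 36 mm wide along y with lips to z = 42 mm, block under the handle at x = -125 mm, 40 mm wide with lips to 48 mm. Origin on the table below the hammer's head, x from handle to head. The head's axis starts 50 mm above the table; both tips stick out 10 mm past the block.
- hammer_hanger: Grey and steel hanger fixed to the table: foot 130 x 100 x 10 mm (x -45 to +85), post 20 mm thick at x = 62 mm, and on top a level fork of two prongs that opens along its own -x, roughly to the robot. Origin on the table below the seat. Prongs: top at z = 200 mm, 12 mm thick, 9 mm wide each, slot between them 18 mm, outer faces at y = +-18 mm, slot's end at x = 43 mm.
- fork_mouth (a point): Front end of the fork at the prongs' top (hanger x = -28 mm, z = 200 mm), middle of the slot. The neck fits the slot, the thick handle does not: the hammer must come in plumb, neck between the prongs, head above the lips.
- hanger_seat (a point): Where the centre of the head comes to lie: 213 mm above the table, 13.5 mm above the prongs' top, midway between the prongs and between the lips (6 mm high, on each prong, at x = -17 to -10 and +10 to +17 mm from here; the head beds between them). Axes as the hanger's: -x out of the open front, y across the prongs, along which the head lies.
- swab_stack: Bystander to leave alone: stack of white swabs, 46 x 60 x 28 mm, stands on the table; origin under its middle.
- ointment_bottle: Bystander to leave alone: white round bottle, 30 mm wide, 55 mm tall, stands on the table; origin under its middle.
- tourniquet: Bystander to leave alone: rolled tourniquet with a white buckle, 62 x 46 x 24 mm, stands on the table; origin under its middle.
- steel_cup: Bystander to leave alone: open metal cup, 66 mm wide, 42 mm tall, stands on the table; origin under its middle.
- skin_spray: Bystander to leave alone: pump spray bottle, 44 mm wide, 136 mm tall, stands on the table; origin under its middle.
Mind the look-alikes: they are no part of the job. What is shaped like the hammer_rest but turquoise is not meant. There is more than one size of the reflex_hammer; the one meant has the size given above.

How it is judged:
On the way, in this order (a step that is already met when the one before it is completed fails the run):
1. the hammer is held in the fingers, level within about 25 degrees, its head at least 0.12 m above the table and clear of the rest (height (world z) of reflex_hammer above 0.12 m and angle between reflex_hammer's own x axis and vertical between 1.13 and 2 rad and contact force between the fingers and reflex_hammer above 5 N and contact force between reflex_hammer and hammer_rest below 0.1 N), for 0.2 s.
2. the hammer hangs plumb in mid-air (handle within about 14 degrees of vertical, head at least 0.19 m above the table), gripped firmly again and touching neither rest nor hanger (height (world z) of reflex_hammer above 0.19 m and angle between reflex_hammer's own x axis and vertical below 0.25 rad and contact force between the fingers and reflex_hammer above 30 N and contact force between reflex_hammer and hammer_rest below 0.1 N and contact force between reflex_hammer and hammer_hanger below 0.1 N), for 0.3 s.
At the end, for the whole second after the job is handed in: the hammer hangs released and at rest in the fork: centre of its head within 10 mm of the seat, handle within 0.25 rad of vertical, head across the prongs within 0.2 rad (distance between reflex_hammer and hanger_seat below 0.01 m and angle between reflex_hammer's own x axis and vertical below 0.25 rad and angle between the y axis of reflex_hammer and the y axis of hanger_seat, either way round below 0.2 rad and linear speed of reflex_hammer below 0.03 m/s and angular speed of reflex_hammer below 0.3 rad/s and contact force between reflex_hammer and the fingers below 0.1 N); the robot touches nothing.
It fails at once if the hammer is dropped on the table (height (world z) of reflex_hammer below 0.03 m).
It fails at once if something standing around is knocked (shifted by over 30 mm) (distance of any of swab_stack, ointment_bottle, tourniquet, steel_cup, skin_spray from where it was at the start of the episode above 0.03 m).
It also fails if it takes over 59 s, if anything falls off the work surface, if the arm or the gripper's body presses on something with over 40 N, if the wrist force passes 120 N, or if a joint passes its speed limit or range.

### The arm

A 6-joint arm with a two-finger parallel gripper is mounted at the origin on a cart in front of the work surface, level with it; the furniture and walls round the work are solid. World frame = base frame: x ahead of the robot, y to its left, z up, the work surface at z = 0. Lengths are in m, angles in rad, forces in N, time in s.
With the tool pointing down it reaches from about 0.35 to 0.85 m from the base axis. Payload 8.1 kg.
Tool frame: the origin (TCP) lies between the finger pads; the fingertips stand 11 mm ahead of it and the grasp point (between the pads) lies 8 mm behind it; y points along the fingers, x is the direction in which the jaws open and shut, and the axes are right-handed (so a half turn about y gives the same grasp; the last joint's range is limited). The gripper opens to 93 mm and grips with 3 to 60 N. Pads are 15 mm wide; open, the fingers measure 128 mm over their backs; the gripper's body (75 mm by 188 mm) begins 65 mm behind the grasp point.
Start: joints at [1.126, 0.13, 1.488, -0, 1.523, -0.085], TCP at [0.211, 0.562, 0.23] pointing down, gripper open.
Joint ranges: [-2.96, 2.96], [-0.89, 2.26], [0.02, 2.5], [-1.34, 4.48], [0, 2.73], [-2.66, 2.66]. Speed limits (rad/s): [2.39, 2.39, 2.79, 3.14, 3.14, 3.14].

### API

Orientations are given as a rotation vector (axis times angle).
In Python, from plant import readout, optics, robot gives the robot as it stands.
- The arm moves only by the shell command python3 -m creep 'ROWS' [FORCE]. ROWS is JSON, a list that holds one entry, the list of rows, each a list of 7 numbers: the closure, from 0 (fully open) to 1 (shut), then the shift along the tool's x, y, z in cm, then the turn, a rotation vector about the tool's x, y, z in degrees. In form: [[[grip, x, y, z, wx, wy, wz], ...]]. A call has exactly 8 rows; each row shifts and turns the pose as measured when the row begins, along the tool's axes as they then stand; what a row does not reach is not made up. A row lasts 1/10 s, in which the tool goes at most 50 mm and 8.59 degrees, less where a joint would pass 70% of its speed; a pose out of reach is approached as far as the arm can. A call is refused whole if a number of a shift passes 5 or a number of a turn 8.59, either way. A call with a gripper value outside its range is refused whole. The fingers move at their own pace and stop on an object; FORCE is the grip in N (left out, the last holds). Time passes only in rows, so rows that do not move let the fingers close, or fill a call up. It gives the time, the measured TCP pose, the force and the opening at its end, in the units of the state.
- readout.read_state(): the state, without advancing time (a new reading comes with each control period).
- optics.read_camera(name): name is "scene" or "top" or "wrist"; returns a dict with "frame" (480x640x3 uint8, red, green, blue), "depth" (480x640 float32, m along the optical axis (not along the pixel's ray), 0 where there is no reading), "intrinsics" (3x3 intrinsics, pixels), "R" (3x3) and "t" (3): a world point X has camera coordinates R X + t. Camera axes: x right, y down, z forward; pixel columns grow to the right and rows downward; lengths in m; the calibration is good to about 2 mm. A picture is of the moment at which its call begins.
- robot.close_job(): hands the job in, once; it reports no verdict.
The state is a dict: "t": time; "q": joint angles; "dq": joint speeds; "joint_torque": joint torques, N m; "tool_pos": TCP position; "orientation": TCP orientation; "force": force on the tool from outside, world axes, zero at the start; "wrist_torque": the same for the moment, N m; "opening": finger opening in m.
Only numpy, scipy, OpenCV 4.12 (cv2) and the standard library are available. Lean on these libraries where they do the work, as an engineer would, in place of code of your own. Each camera call takes 0.05 s, during which the arm holds its last target. There are 200 camera calls.

## Working session

There is one attempt and no reset: what is moved stays moved. The work goes in short steps, Python scripts to look and compute and a shell command to move; the robot and the scene stay as the last step left them, time stands still between calls to the robot, and variables do not carry over. Pictures are saved under pics/ and viewed, about 8 in all and at most 12, crops included, and the job is handed in when it is done.

```bash
ls; mkdir -p pics
cat > h.py <<'E'
import numpy as np, cv2
from scipy.spatial.transform import Rotation as Ro
from plant import readout, optics, robot
def cam(n):
    c=optics.read_camera(n); 
    for k in("intrinsics","R","t"): c[k]=np.array(c[k])
    return c
def cloud(c):
    K=c["intrinsics"];d=c["depth"];v,u=np.indices(d.shape)
    P=np.stack([(u-K[0,2])/K[0,0]*d,(v-K[1,2])/K[1,1]*d,d],-1)
    W=(P-c["t"].ravel())@c["R"]; W[d<=0]=np.nan; return W
def save(n,im): cv2.imwrite("pics/"+n,im[...,::-1])
E
python3 - <<'E'
from h import *
print(readout.read_state())
for n in("scene","top"):
    c=cam(n); save(n+"0.png",c["frame"]); np.savez("pics/"+n+"0.npz",**c); print(n,-c["R"].T@c["t"].ravel())
E
```

```text
pics
{'t': 0.0, 'q': array([ 1.12561548e+00,  1.31171855e-01,  1.48927453e+00, -7.90585533e-06,
        1.52297265e+00, -8.53952126e-02]), 'dq': array([ 2.99672148e-04,  9.45679899e-06, -3.35154684e-04,  2.16002318e-03,
       -2.68053406e-04,  4.08408054e-04]), 'joint_torque': array([ 3.57257755e-03, -5.59840536e+01, -4.91768789e+01,  7.73963076e-02,
        3.53456615e-02, -1.52497364e-04]), 'tool_pos': array([0.2109893 , 0.56110085, 0.22858364]), 'orientation': array([-1.3591365 , -0.9390331 ,  0.94164498]), 'force': array([-0.3950846 ,  0.09008895,  0.99256725]), 'wrist_torque': array([ 0.00511816, -0.03694692, -0.00128639]), 'opening': 0.0927845882584194}
scene [0.15503923 0.7566037  0.9433102 ]
top [0.44356637 0.03746442 1.42944169]
```

View pics/scene0.png

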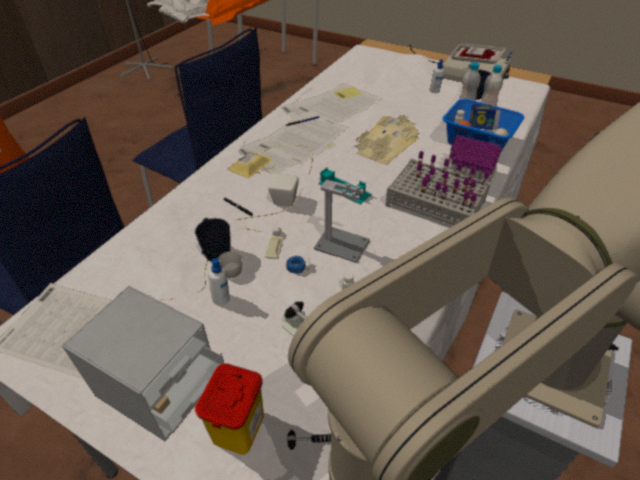

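View pics/top0.png

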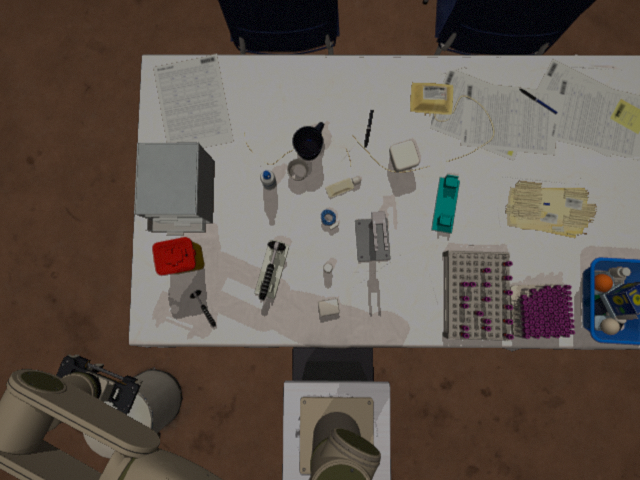

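The scene view shows the hanger at (340,220), and the hammer on a white rest is partly hidden by the arm at (300,315). In the top view there are two hammer candidates. One lies on the white rest, head at (277,245) and handle at (265,290). The other lies loose on the table at (203,307), near the red bin, and looks smaller. The turquoise rest at (446,205) is the look-alike. I'll confirm with an enlarged crop and measurements.

Run:
```python
from h import *
c=dict(np.load("pics/top0.npz")); W=cloud(c); np.set_printoptions(precision=4,suppress=True)
print(c["intrinsics"])
f=c["frame"]; save("crop0.png",cv2.resize(f[170:340,180:410],None,fx=3.45,fy=3.45,interpolation=cv2.INTER_CUBIC))
for p in [(277,245),(269,245),(285,247),(265,290),(272,262),(196,294),(212,324),(372,240),(380,215),(386,240),(374,250),(374,300),(370,310),(330,218),(328,268),(329,308),(299,170),(268,177),(372,225),(345,187)]: print(p,W[p[1],p[0]])
# high points near hanger
X=W.reshape(-1,3); m=(X[:,0]>.3)&(X[:,1]<.1)&(X[:,1]>-.3)&(X[:,0]<.8)&(X[:,2]>.15)&(X[:,2]<.25)
Y=X[m]; print(m.sum(),Y.min(0),Y.max(0),np.median(Y,0))
```

```text
[[463.8934   0.     320.6511]
 [  0.     463.8934 239.2122]
 [  0.       0.       1.    ]]
(277, 245) [0.5591 0.1784 0.0634]
(269, 245) [0.5594 0.2027 0.0589]
(285, 247) [0.5543 0.1557 0.0516]
(265, 290) [0.4266 0.2121 0.0595]
(272, 262) [0.5094 0.1939 0.0499]
(196, 294) [0.4128 0.4259 0.0198]
(212, 324) [0.3234 0.3752 0.0182]
(372, 240) [ 0.5805 -0.1077  0.0111]
(380, 215) [ 0.63   -0.1104  0.1969]
(386, 240) [ 0.5626 -0.1258  0.1983]
(374, 250) [ 0.5357 -0.0937  0.199 ]
(374, 300) [ 0.3978 -0.1132  0.0085]
(370, 310) [ 0.3674 -0.1015  0.003 ]
(330, 218) [ 0.6497  0.0213 -0.0005]
(328, 268) [0.4924 0.0272 0.0538]
(329, 308) [0.3738 0.0235 0.0272]
(299, 170) [0.8009 0.1192 0.0023]
(268, 177) [0.7521 0.2023 0.1133]
(372, 225) [ 0.6031 -0.089   0.1954]
(345, 187) [ 0.746  -0.0249  0.0083]
371 [ 0.5356 -0.1282  0.1866] [ 0.638  -0.0867  0.2132] [ 0.6007 -0.1047  0.2007]
```

View pics/crop0.png

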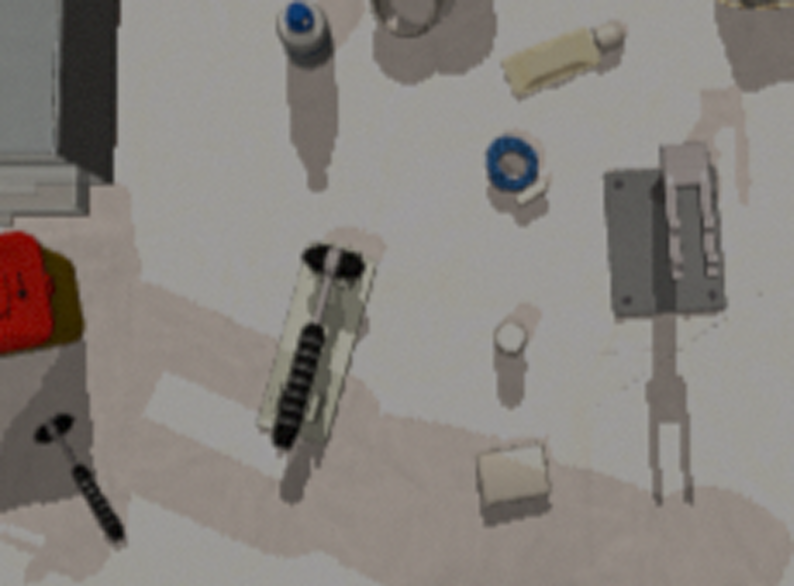

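The crop confirms it. The hammer meant is the larger one, on the white rest: head at crop (334,262), butt at (285,440). The one near the bin is too short and has no rest. The hanger fork opens downward in the image, with prong ends at crop (678,275) and (712,275). Next I'll fit both.

Run:
```python
from h import *
c=dict(np.load("pics/top0.npz")); W=cloud(c); np.set_printoptions(precision=4,suppress=True)
f=c["frame"].astype(int); K=c["intrinsics"]; C=-c["R"].T@c["t"].ravel()
def ray(u,v,z):
    d=c["R"].T@np.array([(u-K[0,2])/K[0,0],(v-K[1,2])/K[1,1],1]); return C+d*(z-C[2])/d[2]
# hammer dark mask
m=(f.max(-1)<70); m[:, :255]=0; m[:,292:]=0; m[:238]=0; m[302:]=0
m&=np.nan_to_num(W[...,2])>.04
n,l,s,ce=cv2.connectedComponentsWithStats(m.astype(np.uint8))
for i in range(1,n):
    if s[i,4]<15: continue
    v,u=np.where(l==i); pts=np.array([ray(a,b,.05) for a,b in zip(u,v)])[:,:2]
    mu=pts.mean(0); w,V=np.linalg.eigh(np.cov((pts-mu).T)); pr=(pts-mu)@V
    print(s[i],"c",mu,"axis",V[:,1],"ext",np.ptp(pr,axis=0),"mid",mu+V@((pr.max(0)+pr.min(0))/2), W[v,u].mean(0))
# hanger prongs
v,u=np.where((W[...,2]>.185)&(W[...,2]<.203)&(W[...,1]<.0)&(W[...,1]>-.3)&(W[...,0]<.7)&(W[...,0]>.3))
P=np.array([ray(a,b,.2) for a,b in zip(u,v)])[:,:2]
r=cv2.minAreaRect(P.astype(np.float32)*1000); print("rect",r, cv2.boxPoints(r))
# foot
mm=(abs(W[...,2]-.01)<.006)&(f.max(-1)<150)&(W[...,1]<-.03)&(W[...,1]>-.2)&(W[...,0]<.7)&(W[...,0]>.47)&(f.min(-1)>60)
k=cv2.morphologyEx(mm.astype(np.uint8),cv2.MORPH_OPEN,np.ones((3,3)))
v,u=np.where(k); r=cv2.minAreaRect((np.array([ray(a,b,.01) for a,b in zip(u,v)])[:,:2]*1000).astype(np.float32)); print("foot",r,cv2.boxPoints(r))
s=readout.read_state(); print(Ro.from_rotvec(s["orientation"]).as_matrix())
```

```text
[268 241   8   9  42] c [0.5622 0.1968] axis [-0.9806  0.196 ] ext [0.0192 0.0246] mid [0.562  0.1978] [0.5614 0.1957 0.059 ]
[276 243  10   9  56] c [0.5538 0.1692] axis [-0.7732  0.6342] ext [0.0231 0.0271] mid [0.5526 0.1702] [0.5531 0.1683 0.059 ]
[259 264  15  36 252] c [0.4509 0.2105] axis [-0.9639  0.2663] ext [0.0216 0.108 ] mid [0.452  0.2103] [0.4508 0.2094 0.0591]
rect ((586.7120971679688, -107.42149353027344), (104.09687042236328, 36.5753173828125), 4.096668720245361) [[ 533.4902  -92.8989]
 [ 536.1031 -129.3807]
 [ 639.934  -121.9441]
 [ 637.3211  -85.4622]]
foot ((580.742919921875, -109.49275970458984), (132.2867889404297, 103.37399291992188), 4.14242696762085) [[ 511.0387  -62.7187]
 [ 518.506  -165.8227]
 [ 650.4471 -156.2668]
 [ 642.9799  -53.1629]]
[[ 0.3521 -0.0007 -0.936 ]
 [ 0.936  -0.0015  0.3521]
 [-0.0016 -1.      0.0001]]
```

```bash
python3 - <<'E'
from h import *
c=dict(np.load("pics/top0.npz")); W=cloud(c); np.set_printoptions(precision=3,suppress=True)
X=W[232:280,150:205].reshape(-1,3); X=X[X[:,2]>.03]; print(X.min(0),X.max(0))
E
python3 -m creep '[[[0,0,-4,0,0,0,0],[0,-2,0,-4,0,0,0],[0,-2,0,-4,0,0,0],[0,-2,0,-4,0,0,0],[0,-2,0,-4,0,-1,0],[0,-2,0,-4,0,-1,0],[0,-2,0,-4,0,-1,0],[0,0,0,0,0,-1,0]]]' 60
```

```text
[0.467 0.39  0.03 ] [0.595 0.548 0.155]
t: 0.9
tool_pos: [0.399, 0.3584, 0.2659]
orientation: [-1.334, -0.993, 1.006]
force: [-1.0, 0.1, -0.2]
opening: 0.0931
```

```bash
cat >> h.py <<'E'
def go(p,yaw):
    s=readout.read_state(); R=Ro.from_rotvec(s["orientation"]).as_matrix(); y=np.radians(yaw)
    T=np.array([[np.cos(y),0,-np.sin(y)],[np.sin(y),0,np.cos(y)],[0,-1,0]])
    np.set_printoptions(precision=3,suppress=True)
    print("t",round(s["t"],2),"pos",s["tool_pos"],"cm",R.T@(np.array(p)-s["tool_pos"])*100,"deg",np.degrees(Ro.from_matrix(R.T@T).as_rotvec()),"F",s["force"],"op",s["opening"])
E
python3 -c "from h import *;go([.557,.181,.12],74.6)"
```

```text
t 0.9 pos [0.399 0.358 0.266] cm [-12.51   14.67  -20.137] deg [-0.095 -0.772 -0.508] F [-0.973  0.05  -0.174] op 0.09313148647187801
```

```bash
python3 -m creep '[[[0,-2.5,0,-4,0,-0.8,-0.5],[0,-2.5,0,-4,0,0,0],[0,-2.5,0,-4,0,0,0],[0,-2.5,1,-4,0,0,0],[0,-2.5,3,-4,0,0,0],[0,0,4,0,0,0,0],[0,0,4,0,0,0,0],[0,0,0,0,0,0,0]]]'
python3 - <<'E'
from h import *
go([.557,.181,.12],74.6)
c=cam("wrist"); save("w1.png",c["frame"]); np.savez("pics/w1.npz",**c)
E
```

```text
t: 1.7
tool_pos: [0.5571, 0.1866, 0.1439]
orientation: [-1.319, -1.011, 1.011]
force: [-1.0, -1.5, -0.3]
opening: 0.093
t 1.7 pos [0.557 0.187 0.144] cm [-0.544  2.393 -0.145] deg [-0.19   0.193  0.125] F [-1.002 -1.518 -0.267] op 0.09296102723321005
```

View pics/w1.png

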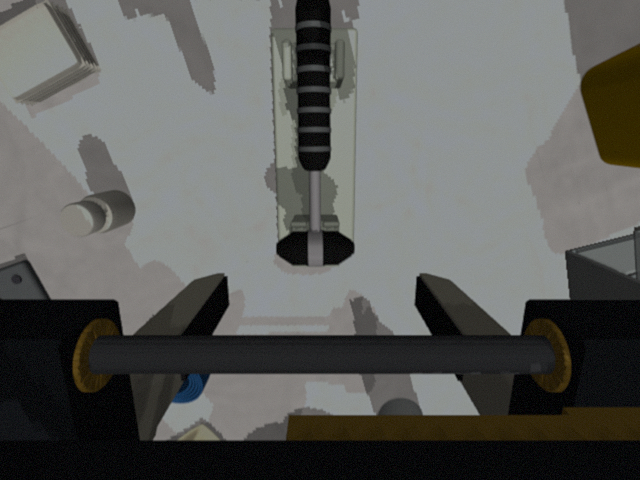

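The wrist view shows the hammer square to the jaws: head tips at (277,248) and (354,248), handle running up to (313,5). I'll refine the pose from these pixels.

```bash
cat >> h.py <<'E'
def ray(c,u,v,z):
    K=c["intrinsics"]; C=-c["R"].T@c["t"].ravel()
    d=c["R"].T@np.array([(u-K[0,2])/K[0,0],(v-K[1,2])/K[1,1],1]); return C+d*(z-C[2])/d[2]
E
python3 - <<'E'
from h import *
c=dict(np.load("pics/w1.npz")); np.set_printoptions(precision=4,suppress=True)
W=cloud(c); print(W[247,315],W[247,300],W[120,313])
a,b,h=[ray(c,*p,.05) for p in((277,247),(354.5,247),(313,15))]
ax=(b-a); print(a,b,np.linalg.norm(ax),(a+b)/2,np.degrees(np.arctan2(ax[1],ax[0])))
m=(a+b)/2; k=m-h; print(np.degrees(np.arctan2(k[1],k[0]))+90)
f=c["frame"].max(-1); m=(f<60); m[:225]=0;m[272:]=0;m[:,:260]=0;m[:,370:]=0
v,u=np.where(m); print(u.min(),u.max(),v.min(),v.max(), ray(c,(u.min()+u.max())/2,(v.min()+v.max())/2,.05))
go([.557,.181,.042],74.6)
E
```

```text
[0.554  0.185  0.0619] [0.5514 0.1751 0.0616] [0.4737 0.2059 0.0602]
[0.5501 0.1575 0.05  ] [0.5648 0.2114 0.05  ] 0.055841694613046396 [0.5574 0.1845 0.05  ] 74.78386296998433
75.24013700054914
277 353 228 265 [0.5569 0.184  0.05  ]
t 1.75 pos [0.559 0.187 0.147] cm [-0.69  10.538 -0.007] deg [0.009 0.218 0.24 ] F [ 0.39   0.899 -0.719] op 0.0929229979675015
```

```bash
python3 -m creep '[[[0,-0.3,1.5,0.1,0,0.2,0.2],[0,0,3,0,0,0,0],[0,0,3,0,0,0,0],[0,0,2.5,0,0,0,0],[0,0,0.5,0,0,0,0],[0,0,0,0,0,0,0],[0,0,0,0,0,0,0],[0,0,0,0,0,0,0]]]'
python3 -c "from h import *;go([.557,.184,.042],75)"
```

```text
t: 2.55
tool_pos: [0.5661, 0.1916, 0.0555]
orientation: [-1.332, -1.033, 0.996]
force: [0.4, -0.1, 0.3]
opening: 0.0926
t 2.55 pos [0.566 0.192 0.056] cm [-0.982  1.326  0.707] deg [ 1.195 -0.079  0.683] F [ 0.445 -0.059  0.313] op 0.09264739044162115
```

```bash
python3 -m creep '[[[0,-0.5,0.4,0.4,1.2,0,0.7],[0,-0.5,0.5,0.3,0,0,0],[0,0,0.4,0,0,0,0],[0,0,0,0,0,0,0],[0,0,0,0,0,0,0],[0,0,0,0,0,0,0],[0,0,0,0,0,0,0],[0,0,0,0,0,0,0]]]'
python3 -c "from h import *;go([.557,.184,.042],75)"
```

```text
t: 3.35
tool_pos: [0.5581, 0.1833, 0.0446]
orientation: [-1.324, -1.015, 1.011]
force: [0.4, 0.5, -0.1]
opening: 0.093
t 3.35 pos [0.558 0.183 0.045] cm [0.037 0.261 0.126] deg [ 0.134 -0.101  0.052] F [ 0.391  0.491 -0.073] op 0.09297705255063989
```

```bash
python3 -m creep '[[[0,0,0.2,0.1,0,0,0],[0,0,0.1,0,0,0,0],[0,0,0,0,0,0,0],[0,0,0,0,0,0,0],[0.3,0,0,0,0,0,0],[0.3,0,0,0,0,0,0],[0.36,0,0,0,0,0,0],[0.36,0,0,0,0,0,0]]]'
python3 - <<'E'
from h import *
go([.557,.184,.042],75)
c=cam("wrist"); save("w2.png",c["frame"]); np.savez("pics/w2.npz",**c)
E
```

```text
t: 4.15
tool_pos: [0.5572, 0.1838, 0.0415]
orientation: [-1.324, -1.015, 1.011]
force: [-1.0, -0.2, 0.1]
opening: 0.0657
t 4.15 pos [0.557 0.184 0.042] cm [ 0.017 -0.046  0.03 ] deg [ 0.153 -0.093  0.063] F [-1.045 -0.151  0.058] op 0.06572353192451617
```

View pics/w2.png

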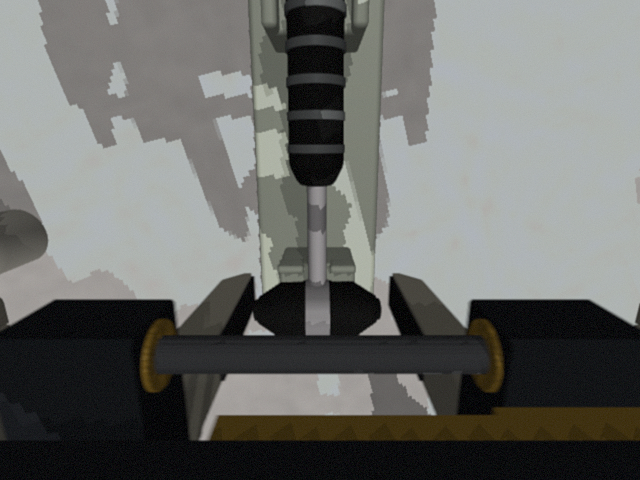

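The head (255–381, row ~308) is centred between the fingers (252 and 388). I'll close with full force, then lift.

```bash
python3 - <<'E'
from h import *
c=dict(np.load("pics/w2.npz")); print(ray(c,317,309,.05), ray(c,255,305,.05), ray(c,381,305,.05), ray(c,316,0,.05))
E
python3 -m creep '[[[0.4,0,0,0,0,0,0],[0.4,0,0,0,0,0,0],[0.45,0,0,0,0,0,0],[0.45,0,0,0,0,0,0],[0.5,0,0,0,0,0,0],[0.5,0,0,0,0,0,0],[0.5,0,0,0,0,0,0],[0.5,0,0,0,0,0,0]]]' 60
python3 -c "from h import *;go([.557,.184,.042],75)"
```

```text
[0.55737537 0.18375565 0.05      ] [0.54836707 0.1577729  0.05      ] [0.56288502 0.21161869 0.05      ] [0.44089902 0.21514333 0.05      ]
t: 5.0
tool_pos: [0.5574, 0.1836, 0.0416]
orientation: [-1.324, -1.015, 1.011]
force: [-0.1, 0.1, -0.1]
opening: 0.0545
t 5.0 pos [0.557 0.184 0.042] cm [ 0.027 -0.041  0.045] deg [ 0.167 -0.094  0.056] F [-0.149  0.069 -0.067] op 0.05453924835277979
```

```bash
python3 -m creep '[[[0.6,0,-0.4,0,0,0,0],[0.6,0,-0.8,0,0,0,0],[0.6,0,-1.2,0,0,0,0],[0.6,0,-1.2,0,0,0,0],[0.6,0,-1.2,0,0,0,0],[0.6,0,-1.2,0,0,0,0],[0.6,0,-0.8,0,0,0,0],[0.6,0,-0.4,0,0,0,0]]]' 60
python3 - <<'E'
from h import *
go([.557,.184,.14],75)
c=cam("wrist"); save("w3.png",c["frame"]); np.savez("pics/w3.npz",**c); W=cloud(c)
np.set_printoptions(precision=3,suppress=True)
for v in (20,60,100,150,200,250,308): print(v,W[v,317])
E
```

```text
t: 5.8
tool_pos: [0.5572, 0.1838, 0.1208]
orientation: [-1.324, -1.016, 1.011]
force: [0.6, 0.5, -2.1]
opening: 0.055
t 5.8 pos [0.557 0.184 0.121] cm [ 0.019 -1.923  0.021] deg [ 0.213 -0.086  0.087] F [ 0.624  0.55  -2.05 ] op 0.05496759889555906
20 [0.448 0.214 0.133]
60 [0.461 0.21  0.134]
100 [0.474 0.207 0.134]
150 [0.491 0.202 0.136]
200 [0.51  0.197 0.129]
250 [0.53  0.191 0.131]
308 [0.552 0.185 0.141]
```

```bash
python3 -m creep '[[[0.6,0,-1.5,0,0,0,0],[0.6,0,-3,0,0,0,0],[0.6,0,-3,0,0,0,0],[0.6,0,-3,0,0,0,0],[0.6,0,-3,0,0,0,0],[0.6,0,-3,0,0,0,0],[0.6,0,-1.5,0,0,0,0],[0.6,0,0,0,0,0,0]]]' 60
cat >> h.py <<'E'
def tilt(name=None):
    # handle angle from vertical, from the wrist depth (handle points near tool mid-plane) 
    s=readout.read_state(); R=Ro.from_rotvec(s["orientation"]).as_matrix(); c=cam("wrist"); W=cloud(c)
    g=s["tool_pos"]-.008*R[:,1]; L=(W-g)@R  # tool frame about grasp point
    r=np.hypot(L[...,1],L[...,2])
    m=(abs(L[...,0])<.018)&(r>.05)&(r<.175)&(L[...,1]>-.04)&(c["frame"].max(-1)<140)
    P=L[m]; print("t",round(s["t"],2),"op",round(s["opening"]*1e3,2),"z",round(g[2],3),"n",len(P),"F",np.round(s["force"],1),"Tq",np.round(s["wrist_torque"],3),end=" ")
    if len(P)>30:
        a=np.arctan2(-P[:,2],P[:,1]); print("tilt deg from plumb",np.round(np.degrees(np.percentile(a,[10,50,90])),1),"rmax",r[m].max().round(3))
    else: print()
    if name: save(name,c["frame"])
E
python3 -c "from h import *;go([.557,.184,.33],75);tilt()"
```

```text
t: 6.65
tool_pos: [0.5542, 0.1831, 0.3105]
orientation: [-1.322, -1.012, 1.014]
force: [-0.7, 1.2, -1.2]
opening: 0.0547
t 6.65 pos [0.554 0.183 0.31 ] cm [ 0.156 -1.95  -0.243] deg [-0.023 -0.089 -0.041] F [-0.682  1.158 -1.199] op 0.05468267117367575
t 6.65 op 54.68 z 0.318 n 10122 F [-0.7  1.2 -1.2] Tq [-0.117 -0.167  0.008] tilt deg from plumb [-95.4 -92.8 -90.2] rmax 0.123
```

```bash
for i in 1; do python3 -m creep '[[[0.6,0,0,0,0,0,0],[0.6,0,0,0,0,0,0],[0.6,0,0,0,0,0,0],[0.6,0,0,0,0,0,0],[0.6,0,0,0,0,0,0],[0.6,0,0,0,0,0,0],[0.6,0,0,0,0,0,0],[0.6,0,0,0,0,0,0]]]' 35 >/dev/null
python3 -c "from h import *;tilt()"; done
python3 -m creep '[[[0.6,0,0,0,0,0,0],[0.6,0,0,0,0,0,0],[0.6,0,0,0,0,0,0],[0.6,0,0,0,0,0,0],[0.6,0,0,0,0,0,0],[0.6,0,0,0,0,0,0],[0.6,0,0,0,0,0,0],[0.6,0,0,0,0,0,0]]]' 22 >/dev/null
python3 -c "from h import *;tilt()"
```

```text
t 7.5 op 55.2 z 0.31 n 10087 F [-0.3 -0.4 -1.9] Tq [-0.03  -0.11   0.022] tilt deg from plumb [-95.2 -92.6 -90. ] rmax 0.123
t 8.35 op 55.48 z 0.311 n 4145 F [ 0.1 -0.7 -1.8] Tq [-0.008 -0.115  0.02 ] tilt deg from plumb [-43.7 -40.9 -37.9] rmax 0.164
```

```bash
python3 -m creep '[[[0.6,0,0,0,0,0,0],[0.6,0,0,0,0,0,0],[0.6,0,0,0,0,0,0],[0.6,0,0,0,0,0,0],[0.6,0,0,0,0,0,0],[0.6,0,0,0,0,0,0],[0.6,0,0,0,0,0,0],[0.6,0,0,0,0,0,0]]]' 14 >/dev/null
python3 -c "from h import *;tilt()"
python3 -m creep '[[[0.6,0,0,0,0,0,0],[0.6,0,0,0,0,0,0],[0.6,0,0,0,0,0,0],[0.6,0,0,0,0,0,0],[0.6,0,0,0,0,0,0],[0.6,0,0,0,0,0,0],[0.6,0,0,0,0,0,0],[0.6,0,0,0,0,0,0]]]' 9 >/dev/null
python3 -c "from h import *;tilt()"
```

```text
t 9.2 op 55.38 z 0.311 n 3123 F [ 0.5 -1.1 -2.3] Tq [-0.02  -0.105  0.011] tilt deg from plumb [-32.6 -29.8 -26.7] rmax 0.164
t 10.05 op 55.79 z 0.311 n 2116 F [-0.1  0.3 -2.3] Tq [ 0.034 -0.055  0.012] tilt deg from plumb [-17.3 -14.6 -10.8] rmax 0.163
```

```bash
python3 -m creep '[[[0.6,0,0,0,0,0,0],[0.6,0,0,0,0,0,0],[0.6,0,0,0,0,0,0],[0.6,0,0,0,0,0,0],[0.6,0,0,0,0,0,0],[0.6,0,0,0,0,0,0],[0.6,0,0,0,0,0,0],[0.6,0,0,0,0,0,0]]]' 6 >/dev/null
python3 -c "from h import *;tilt('w4.png')"
```

```text
t 10.9 op 55.81 z 0.311 n 2101 F [-0.6 -0.8 -1.1] Tq [0.007 0.022 0.027] tilt deg from plumb [-17.1 -14.3 -10.4] rmax 0.164
```

View pics/w4.png

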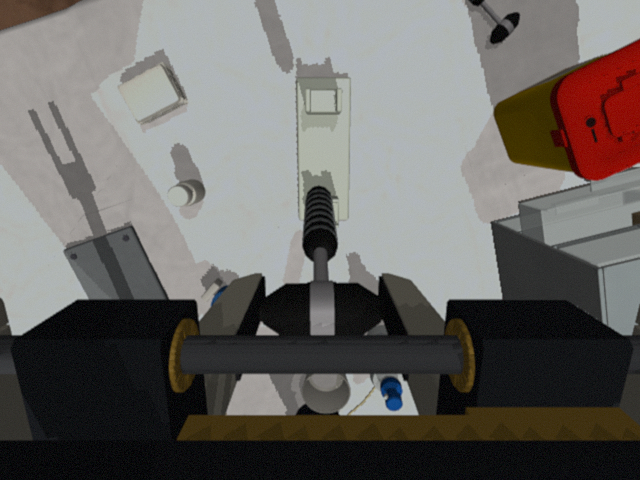

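The handle hangs below the head at (320,190–260), still gripped, with roughly 8° left once the visible surface offset is taken out. I'll ease slightly more and then regrip.

```bash
python3 -m creep '[[[0.6,0,0,0,0,0,0],[0.6,0,0,0,0,0,0],[0.6,0,0,0,0,0,0],[0.6,0,0,0,0,0,0],[0.6,0,0,0,0,0,0],[0.6,0,0,0,0,0,0],[0.6,0,0,0,0,0,0],[0.6,0,0,0,0,0,0]]]' 4.5 >/dev/null
python3 -c "from h import *;tilt()"
python3 -m creep '[[[0.6,0,0,0,0,0,0],[0.6,0,0,0,0,0,0],[0.6,0,0,0,0,0,0],[0.6,0,0,0,0,0,0],[0.6,0,0,0,0,0,0],[0.6,0,0,0,0,0,0],[0.6,0,0,0,0,0,0],[0.6,0,0,0,0,0,0]]]' 60 >/dev/null
python3 - <<'E'
from h import *
tilt(); s=readout.read_state(); R=Ro.from_rotvec(s["orientation"]).as_matrix(); c=cam("wrist"); W=cloud(c)
g=s["tool_pos"]-.008*R[:,1]; L=(W-g)@R
m=(abs(L[...,0])<.006)&(abs(L[...,2])<.08)&(L[...,1]>.05)&(L[...,1]<.175)&(c["frame"].max(-1)<140)
P=L[m]; p=np.polyfit(P[:,1],P[:,2],1); print("slope deg",np.degrees(np.arctan(p[0])),"offset",p[1],P[:,1].min(),P[:,1].max(),"head px",L[300,322])
go([.5,-.113,.31],94.1)
E
```

```text
t 11.75 op 56.06 z 0.311 n 1790 F [-0.2  0.1 -1.3] Tq [0.01  0.007 0.042] tilt deg from plumb [-11.4  -8.5  -4.2] rmax 0.155
t 12.6 op 54.68 z 0.311 n 1797 F [-0.2 -0.6 -1.6] Tq [-0.016 -0.041 -0.014] tilt deg from plumb [-11.4  -8.5  -4.2] rmax 0.155
slope deg 8.79461561181224 offset 0.0004967542295939706 0.05018158009115198 0.1539214395717447 head px [ 0.00227249 -0.00685121  0.00703602]
t 12.7 pos [0.552 0.182 0.303] cm [-29.876  -0.575  -2.713] deg [ -0.648 -19.19   -0.24 ] F [ 0.124 -0.257 -1.063] op 0.055318378349927665
```

```bash
python3 -m creep '[[[0.6,-1.5,0,0,0,0,0],[0.6,-3,-0.2,0,0,0,0],[0.6,-4,-0.2,0,0,0,0],[0.6,-4.5,-0.2,0,0,0,0],[0.6,-4.5,0,0,0,0,0],[0.6,-4.5,0,0,0,0,0],[0.6,-4,0,0,0,0,0],[0.6,-2,0,0,0,0,0]]]' 60
python3 -c "from h import *;go([.473,-.116,.31],94.1)"
```

```text
t: 13.5
tool_pos: [0.4734, -0.0992, 0.3102]
orientation: [-1.317, -1.006, 1.027]
force: [0.5, 0.9, -2.0]
opening: 0.0545
t 13.5 pos [ 0.473 -0.099  0.31 ] cm [-1.629  0.029 -0.393] deg [ -0.636 -18.86   -0.387] F [ 0.548  0.915 -2.041] op 0.05452002100649411
```

```bash
python3 -m creep '[[[0.6,-0.8,0,-0.2,0,-2,0],[0.6,-0.5,0,-0.1,0,-3.5,0],[0.6,0,0,0,-0.3,-3.5,-0.2],[0.6,0,0,0,-0.3,-3.5,-0.2],[0.6,0,0,0,0,-3.5,0],[0.6,0,0,0,0,-2.5,0],[0.6,0,0,0,0,0,0],[0.6,0,0,0,0,0,0]]]' 60
python3 - <<'E'
from h import *
go([.473,-.116,.31],94.1); tilt()
c=cam("wrist"); save("w5.png",c["frame"]); np.savez("pics/w5.npz",**c)
c=cam("top"); np.savez("pics/top5.npz",**c); save("top5.png",cv2.resize(c["frame"][190:310,310:450],None,fx=5,fy=5))
E
```

```text
t: 14.3
tool_pos: [0.4668, -0.1228, 0.3112]
orientation: [-1.181, -1.256, 1.26]
force: [-0.2, -0.1, -2.2]
opening: 0.0549
t 14.3 pos [ 0.467 -0.123  0.311] cm [ 0.64   0.121 -0.665] deg [ 0.032 -0.335 -0.202] F [-0.18  -0.093 -2.183] op 0.05487352218674141
t 14.3 op 54.87 z 0.319 n 1842 F [-0.2 -0.1 -2.2] Tq [ 0.098 -0.036  0.011] tilt deg from plumb [-10.9  -8.2  -2.7] rmax 0.175
```

View pics/w5.png

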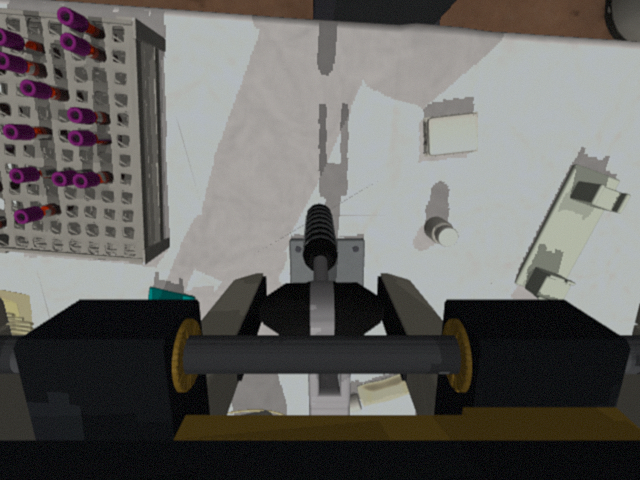

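The wrist view shows the handle hanging at (320,240), the hanger's front foot corners at (290,238) and (363,238), and the fork end at (329,400) behind the gripper bar. I'll refine the seat from these.

Run:
```python
from h import *
np.set_printoptions(precision=4,suppress=True)
c=dict(np.load("pics/w5.npz")); W=cloud(c)
a,b=ray(c,290,238,.01),ray(c,363.5,238,.01); d=b-a; print("foot corners",a,b,np.linalg.norm(d),"yaw",np.degrees(np.arctan2(d[1],d[0])))
th=np.radians(4.1); X=np.array([np.cos(th),np.sin(th)]); Yv=np.array([-X[1],X[0]]); print("seat from foot",(a+b)[:2]/2+.045*X)
m=(W[...,2]>.185)&(W[...,2]<.21)&(W[...,0]>.52)&(W[...,0]<.66)&(W[...,1]<-.05)&(W[...,1]>-.17); P=W[m]; v,u=np.where(m)
print("wrist fork",len(P), (P[:,:2].min(0),P[:,:2].max(0)),"cross", np.percentile((P[:,:2]-[.563,-.11])@Yv,[2,50,98]))
c=dict(np.load("pics/top0.npz")); W=cloud(c)
m=(W[...,2]>.185)&(W[...,2]<.215)&(W[...,1]<.0)&(W[...,1]>-.3)&(W[...,0]<.7)&(W[...,0]>.3)
v,u=np.where(m); P=np.array([ray(c,p,q,.2) for p,q in zip(u,v)])[:,:2]-[.563,-.11]
A=P@X; B=P@Yv
for lo in np.arange(-.04,.09,.012):
    k=(A>=lo)&(A<lo+.012)
    if k.sum()>3: print(round(lo,3),k.sum(),B[k].min(),B[k].max(),"edge mid",(B[k].min()+B[k].max())/2)
print(A.min(),A.max())
```

```text
foot corners [ 0.5192 -0.1599  0.01  ] [ 0.5127 -0.0636  0.01  ] 0.0964947602400684 yaw 93.84837886276344
seat from foot [ 0.5608 -0.1085]
wrist fork 1413 (array([ 0.5842, -0.1248]), array([ 0.6295, -0.0859])) cross [-0.0158  0.0015  0.0187]
-0.028 33 -0.01688538547921016 0.01835287469347199 edge mid 0.0007337446071309147
-0.016 34 -0.017520028167010464 0.01753665143867336 edge mid 8.31163583144695e-06
-0.004 33 -0.016139447370958893 0.019165711592058658 edge mid 0.0015131321105498821
0.008 37 -0.017198870116223355 0.018348611591985753 edge mid 0.0005748707378811987
0.02 27 -0.017411022674488998 0.017325298674542678 edge mid -4.286199997315977e-05
0.032 43 -0.016451314825518225 0.01916368432051501 edge mid 0.001356184747498393
0.044 62 -0.017301460389501953 0.018139268751411315 edge mid 0.00041890418095468125
0.056 59 -0.01548832471416434 0.019161645824596073 edge mid 0.0018366605552158667
0.068 41 -0.016126278443405105 0.01895636840853639 edge mid 0.0014150449825656424
-0.028213429177275443 0.07588508068847839
```

View pics/top5.png

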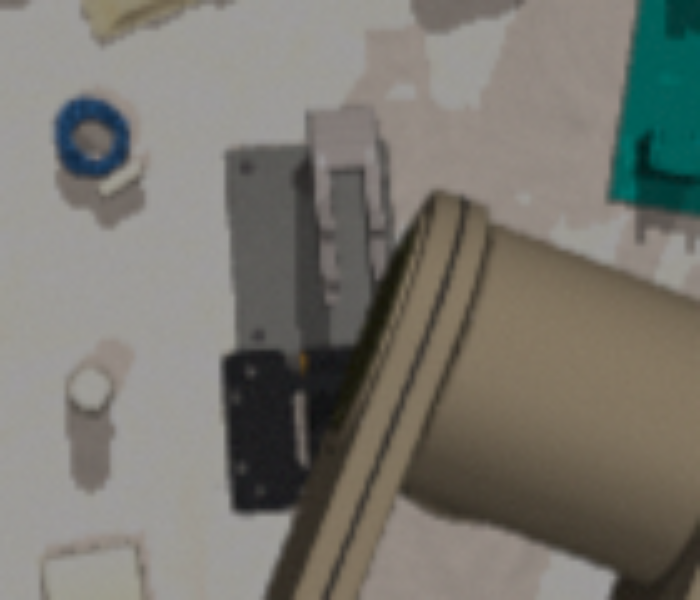

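```bash
python3 -m creep '[[[0.6,0.3,0.8,-0.2,0,-0.3,-0.2],[0.6,0.3,1.5,-0.2,0,0,0],[0.6,0,2,0,0,0,0],[0.6,0,2,0,0,0,0],[0.6,0,1.5,0,0,0,0],[0.6,0,1,0,0,0,0],[0.6,0,0,0,0,0,0],[0.6,0,0,0,0,0,0]]]' 60
python3 - <<'E'
from h import *
go([.473,-.1155,.220],94.1); tilt()
E
```

```text
t: 15.25
tool_pos: [0.4698, -0.1133, 0.2128]
orientation: [-1.169, -1.26, 1.262]
force: [0.5, 0.0, -0.3]
opening: 0.0549
t 15.25 pos [ 0.47  -0.113  0.213] cm [-0.237 -0.725 -0.305] deg [-0.216  0.023  0.171] F [ 0.511  0.023 -0.254] op 0.05494220686620559
t 15.25 op 54.94 z 0.221 n 2610 F [ 0.5  0.  -0.3] Tq [-0.01  -0.039 -0.045] tilt deg from plumb [-10.5  -6.6  73. ] rmax 0.155
```

```bash
python3 -m creep '[[[0.6,-0.2,-0.6,0,-0.2,0,0.2],[0.6,0,-0.2,0,0,0,0],[0.6,0,0,-0.5,0,0,0],[0.6,0,0,-0.5,0,0,0],[0.6,0,0,-0.5,0,0,0],[0.6,0,0,-0.5,0,0,0],[0.6,0,0,0,0,0,0],[0.6,0,0,0,0,0,0]]]' 60
python3 - <<'E'
from h import *
go([.563,-.109,.220],94.1)
c=cam("scene"); save("sc6.png",cv2.resize(c["frame"][150:290,260:430],None,fx=4,fy=4));
E
```

```text
t: 16.1
tool_pos: [0.4941, -0.1147, 0.2252]
orientation: [-1.181, -1.265, 1.261]
force: [-0.5, 0.3, -1.6]
opening: 0.0548
t 16.1 pos [ 0.494 -0.115  0.225] cm [ 0.074  0.565 -6.915] deg [ 0.335  0.015 -0.187] F [-0.536  0.349 -1.611] op 0.05482875095053925
```

View pics/sc6.png

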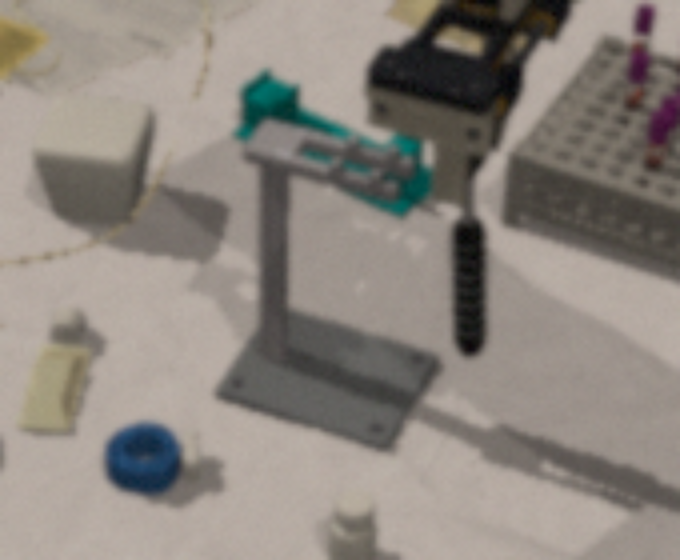

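The crop shows the hammer plumb at (470,200–350), in front of the open fork with prong ends at about (400,175). I'll move forward into the slot.

```bash
python3 -m creep '[[[0.6,0.1,0.3,0,0.3,0,-0.2],[0.6,0,0.2,-0.5,0,0,0],[0.6,0,0,-0.7,0,0,0],[0.6,0,0,-0.7,0,0,0],[0.6,0,0,-0.7,0,0,0],[0.6,0,0,-0.5,0,0,0],[0.6,0,0,0,0,0,0],[0.6,0,0,0,0,0,0]]]' 60
python3 -c "from h import *;go([.563,-.109,.220],94.1)"
```

```text
t: 16.95
tool_pos: [0.5276, -0.111, 0.2191]
orientation: [-1.173, -1.262, 1.261]
force: [-0.1, 0.2, -1.9]
opening: 0.0546
t 16.95 pos [ 0.528 -0.111  0.219] cm [-0.051 -0.091 -3.541] deg [-0.034  0.012  0.056] F [-0.067  0.168 -1.889] op 0.05461190781393186
```

```bash
python3 -m creep '[[[0.6,0,-0.1,-0.4,0,0,0],[0.6,0,0,-0.6,0,0,0],[0.6,0,0,-0.7,0,0,0],[0.6,0,0,-0.7,0,0,0],[0.6,0,0,-0.7,0,0,0],[0.6,0,0,-0.4,0,0,0],[0.6,0,0,0,0,0,0],[0.6,0,0,0,0,0,0]]]' 60
python3 - <<'E'
from h import *
go([.563,-.109,.220],94.1); tilt()
c=cam("scene"); save("sc7.png",cv2.resize(c["frame"][170:270,300:420],None,fx=6,fy=6,interpolation=cv2.INTER_CUBIC));
E
```

```text
t: 17.75
tool_pos: [0.5658, -0.1083, 0.2201]
orientation: [-1.173, -1.262, 1.262]
force: [-0.2, 0.1, -2.1]
opening: 0.0548
t 17.75 pos [ 0.566 -0.108  0.22 ] cm [-0.049  0.015  0.284] deg [-0.035  0.014  0.05 ] F [-0.215  0.103 -2.095] op 0.0547765314293842
t 17.75 op 54.78 z 0.228 n 3136 F [-0.2  0.1 -2.1] Tq [0.017 0.014 0.016] tilt deg from plumb [-10.2  -3.6  67.2] rmax 0.174
```

View pics/sc7.png

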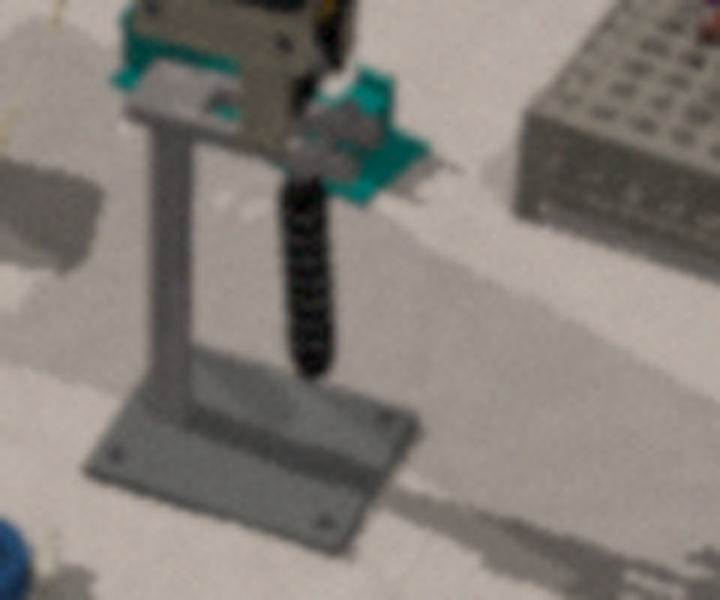

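The hammer is inside the fork, its handle below the prongs at (305,280), with no contact force. I'll move back 2 mm and lower gently.

```bash
python3 -m creep '[[[0.6,0,0,0.2,0,0,0],[0.6,0,0,0,0,0,0],[0.6,0,0.3,0,0,0,0],[0.6,0,0.3,0,0,0,0],[0.6,0,0.3,0,0,0,0],[0.6,0,0.1,0,0,0,0],[0.6,0,0,0,0,0,0],[0.6,0,0,0,0,0,0]]]' 60
python3 -c "from h import *;go([.563,-.109,.205],94.1)"
```

```text
t: 18.65
tool_pos: [0.5627, -0.1086, 0.2092]
orientation: [-1.173, -1.261, 1.261]
force: [0.1, 0.2, -1.4]
opening: 0.0547
t 18.65 pos [ 0.563 -0.109  0.209] cm [-0.044  0.416 -0.029] deg [-0.046 -0.016  0.052] F [ 0.119  0.153 -1.399] op 0.05469880833970468
```

```bash
python3 -m creep '[[[0.6,0,0.1,0,0,0,0],[0.6,0,0.1,0,0,0,0],[0.6,0,0.1,0,0,0,0],[0.6,0,0,0,0,0,0],[0.6,0,0,0,0,0,0],[0.6,0,0,0,0,0,0],[0.6,0,0,0,0,0,0],[0.6,0,0,0,0,0,0]]]' 60
python3 -c "from h import *;go([.563,-.109,.205],94.1)"
```

```text
t: 19.45
tool_pos: [0.5629, -0.1086, 0.2089]
orientation: [-1.175, -1.262, 1.261]
force: [-1.8, 0.1, -0.0]
opening: 0.0549
t 19.45 pos [ 0.563 -0.109  0.209] cm [-0.039  0.386 -0.006] deg [ 0.042 -0.004  0.013] F [-1.81   0.122 -0.012] op 0.05487278193754343
```

```bash
python3 -m creep '[[[0.6,0,-0.1,0.2,0,0,0],[0.6,0,0,0,0,0,0],[0.6,0,0.2,0,0,0,0],[0.6,0,0.2,0,0,0,0],[0.6,0,0.2,0,0,0,0],[0.6,0,0,0,0,0,0],[0.6,0,0,0,0,0,0],[0.6,0,0,0,0,0,0]]]' 60
python3 -c "from h import *;go([.563,-.109,.205],94.1)"
```

```text
t: 20.25
tool_pos: [0.5609, -0.1089, 0.2066]
orientation: [-1.177, -1.263, 1.261]
force: [-0.7, -0.2, 0.7]
opening: 0.0547
t 20.25 pos [ 0.561 -0.109  0.207] cm [-0.026  0.163 -0.208] deg [ 0.134  0.    -0.032] F [-0.694 -0.177  0.726] op 0.05467834016253759
```

```bash
python3 -m creep '[[[0.6,0,0.2,0.1,-0.1,0,0],[0.6,0,0.2,0,0,0,0],[0.6,0,0.1,0,0,0,0],[0.6,0,0,0,0,0,0],[0.6,0,0,0,0,0,0],[0.6,0,0,0,0,0,0],[0.6,0,0,0,0,0,0],[0.6,0,0,0,0,0,0]]]' 60
python3 -c "from h import *;go([.563,-.109,.205],94.1);tilt()"
```

```text
t: 21.05
tool_pos: [0.5607, -0.1091, 0.206]
orientation: [-1.181, -1.267, 1.259]
force: [-3.7, 0.9, 3.6]
opening: 0.0545
t 21.05 pos [ 0.561 -0.109  0.206] cm [-0.011  0.101 -0.228] deg [ 0.472  0.014 -0.091] F [-3.68   0.927  3.561] op 0.05445280926780637
t 21.05 op 54.45 z 0.214 n 3794 F [-3.7  0.9  3.6] Tq [0.139 0.445 0.006] tilt deg from plumb [-9.8 72.9 77.2] rmax 0.155
```

Supported by the prongs with the head at z≈0.214 (seat 0.213). I'll ease the grip so it settles, then open.

```bash
python3 -m creep '[[[0.6,0,0,0.1,0,0,0],[0.6,0,0,0,0,0,0],[0.6,0,0,0,0,0,0],[0.6,0,0,0,0,0,0],[0.6,0,0,0,0,0,0],[0.6,0,0,0,0,0,0],[0.6,0,0,0,0,0,0],[0.6,0,0,0,0,0,0]]]' 12
python3 -m creep '[[[0.6,0,0,0,0,0,0],[0.6,0,0,0,0,0,0],[0.6,0,0,0,0,0,0],[0.6,0,0,0,0,0,0],[0.6,0,0,0,0,0,0],[0.6,0,0,0,0,0,0],[0.6,0,0,0,0,0,0],[0.6,0,0,0,0,0,0]]]' 4
python3 -m creep '[[[0.39,0,0,0,0,0,0],[0.39,0,0,0,0,0,0],[0.37,0,0,0,0,0,0],[0.37,0,0,0,0,0,0],[0.35,0,0,0,0,0,0],[0.35,0,0,0,0,0,0],[0.32,0,0,0,0,0,0],[0.32,0,0,0,0,0,0]]]' 10
python3 - <<'E'
from h import *
go([.563,-.109,.205],94.1)
c=cam("wrist"); save("w8.png",c["frame"]); np.savez("pics/w8.npz",**c)
E
```

```text
t: 21.9
tool_pos: [0.5609, -0.1089, 0.206]
orientation: [-1.183, -1.27, 1.258]
force: [0.1, -0.2, 1.1]
opening: 0.0558
t: 22.7
tool_pos: [0.5609, -0.1089, 0.206]
orientation: [-1.183, -1.27, 1.258]
force: [0.8, -0.2, 1.8]
opening: 0.0559
t: 23.5
tool_pos: [0.56, -0.1093, 0.2047]
orientation: [-1.182, -1.268, 1.259]
force: [0.0, 0.2, 0.7]
opening: 0.0635
t 23.5 pos [ 0.56  -0.109  0.205] cm [ 0.009 -0.031 -0.299] deg [ 0.488  0.009 -0.101] F [0.003 0.228 0.74 ] op 0.06346903353225221
```

View pics/w8.png

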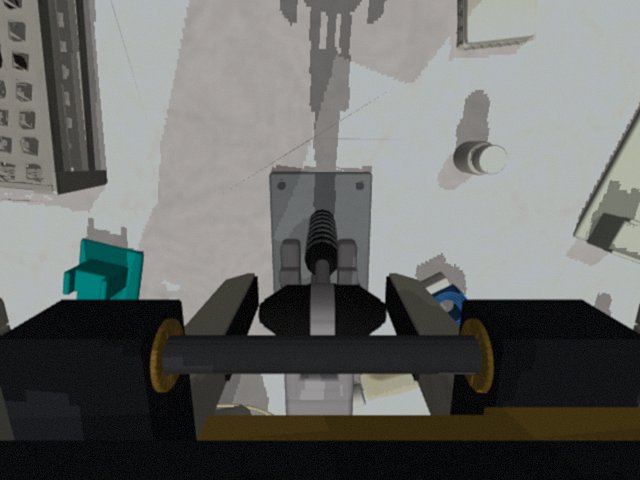

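Head (261–385) rests across both prongs (290 and 347), released, with the neck in the slot at 320. I'll open fully and retreat upward.

```bash
python3 -m creep '[[[0.2,0,0,0,0,0,0],[0.1,0,0,0,0,0,0],[0,0,0,0,0,0,0],[0,0,0,0,0,0,0],[0,0,0,0,0,0,0],[0,0,0,0,0,0,0],[0,0,0,0,0,0,0],[0,0,0,0,0,0,0]]]'
python3 -m creep '[[[0,0,-0.5,0,0,0,0],[0,0,-1,0,0,0,0],[0,0,-2,0,0,0,0],[0,0,-3,0,0,0,0],[0,0,-3,0,0,0,0],[0,0,-3,0,0,0,0],[0,0,0,0,0,0,0],[0,0,0,0,0,0,0]]]'
python3 -m creep '[[[0,0,0,3,0,0,0],[0,0,0,3,0,0,0],[0,0,0,3,0,0,0],[0,0,0,3,0,0,0],[0,0,0,3,0,0,0],[0,0,0,0,0,0,0],[0,0,0,0,0,0,0],[0,0,0,0,0,0,0]]]'
python3 - <<'E'
from h import *
np.set_printoptions(precision=4,suppress=True)
go([.41,-.12,.33],94.1)
c=cam("scene"); a=cv2.resize(c["frame"][160:270,290:400],(440,440),interpolation=cv2.INTER_CUBIC)
t=cam("top"); b=cv2.resize(t["frame"][150:330,240:420],(440,440)); 
save("end.png",np.hstack([a,b])[:, :800])
for k,q in(("scene",c),("top",t)):
    W=cloud(q); f=q["frame"].max(-1)
    m=(abs(W[...,0]-.563)<.04)&(abs(W[...,1]+.109)<.045)&(f<75)&(W[...,2]>.19)&(W[...,2]<.24)
    P=W[m]; print(k,"head",m.sum(), P.mean(0) if len(P) else "", np.ptp(P,axis=0) if len(P) else "")
    m=(abs(W[...,0]-.563)<.05)&(abs(W[...,1]+.109)<.045)&(f<75)&(W[...,2]>.045)&(W[...,2]<.16)
    P=W[m]
    if len(P)>20: print("handle slope x,y",np.polyfit(P[:,2],P[:,0],1),np.polyfit(P[:,2],P[:,1],1))
E
```

```text
t: 24.35
tool_pos: [0.5601, -0.1093, 0.2048]
orientation: [-1.182, -1.268, 1.259]
force: [0.6, -0.1, -0.1]
opening: 0.0929
t: 25.15
tool_pos: [0.5585, -0.109, 0.3392]
orientation: [-1.184, -1.269, 1.258]
force: [0.5, -0.3, -1.1]
opening: 0.0932
t: 25.95
tool_pos: [0.4024, -0.119, 0.3305]
orientation: [-1.175, -1.264, 1.26]
force: [0.2, -0.3, 0.6]
opening: 0.0928
t 25.95 pos [ 0.402 -0.119  0.331] cm [-0.157  0.056 -0.747] deg [0.117 0.033 0.084] F [ 0.152 -0.312  0.647] op 0.0928352607765329
scene head 177 [ 0.556 -0.1    0.213] [0.07  0.051 0.037]
handle slope x,y [0.047 0.547] [-0.007 -0.103]
top head 168 [ 0.561 -0.106  0.219] [0.067 0.053 0.038]
handle slope x,y [0.01  0.551] [-0.124 -0.09 ]
```

View pics/end.png

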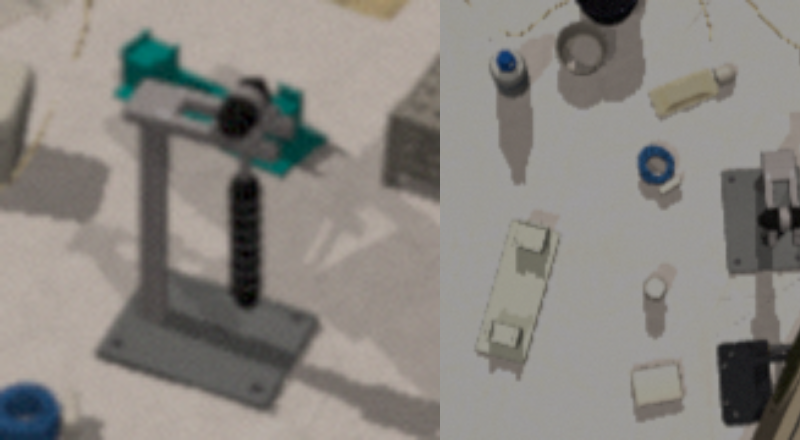

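The hammer hangs plumb in the fork (head at (240,110), handle down to (245,300)). The bystanders look unmoved in the top view, and the gripper is clear. I'll let it settle for one call and hand in.

```bash
python3 -m creep '[[[0,0,0,0,0,0,0],[0,0,0,0,0,0,0],[0,0,0,0,0,0,0],[0,0,0,0,0,0,0],[0,0,0,0,0,0,0],[0,0,0,0,0,0,0],[0,0,0,0,0,0,0],[0,0,0,0,0,0,0]]]'
python3 - <<'E'
from h import *
t=cam("top"); W=cloud(t); f=t["frame"].max(-1)
m=(abs(W[...,0]-.563)<.02)&(abs(W[...,1]+.109)<.035)&(W[...,2]>.208); P=W[m]
print("head top z",np.percentile(P[:,2],[50,95]),P.mean(0))
print(robot.close_job())
E
```

```text
t: 26.85
tool_pos: [0.404, -0.1186, 0.3297]
orientation: [-1.171, -1.265, 1.262]
force: [0.6, 0.3, -0.3]
opening: 0.0935
head top z [0.22278452 0.22835082] [ 0.56172486 -0.10693309  0.22210983]
the job is handed in; nothing more can be done
None
```

The hammer is hanging in the fork, and I handed the job in at about t = 27 s; `close_job` gives no verdict.

- **Pick and swing:** I pinched the hammer across its head tips at 60 N and lifted it level, with the head at about 0.31 m. I then eased the grip in steps down to 4.5 N until the handle hung within a few degrees of plumb, and regripped at 60 N.
- **Hanging:** I entered the fork from its open front and lowered the hammer. On the first lowering I saw about 2 N of contact, which I took for the rear lip. I backed off 2 mm, and it then went down until the prongs carried it. I released it and withdrew up and back.

**Last checks:**
- **Position:** The head measured about (0.562, -0.107) against my seat estimate of (0.563, -0.109). Its top was at z ≈ 0.223–0.228, where 0.226 is expected when seated.
- **Handle and gripper:** The handle looked plumb in the scene view, and the gripper was open and clear.
- **Bystanders:** They looked unmoved by eye in the last top view. I did not measure them.

**Disagreements:**
- My estimates of the seat's x varied by about 4 mm (0.561–0.565).
- The final scene-camera position of the head was coarser: it differed by 7 mm in x and 9 mm in y from the seat estimate. I think this is because that camera sees only one side of the head.
- The top camera's handle fit gave a slope of 0.12 in y. It sees little of the handle, and the scene camera gave at most 0.05.

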